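# Change over the control vials beside the blood analyser

### The arm

A 6-joint arm with a two-finger parallel gripper is mounted at the origin on the work surface. World frame = base frame: x ahead of the robot, y to its left, z up, the work surface at z = 0. Lengths are in m, angles in rad, forces in N, time in s.
With the tool pointing down it reaches from about 0.35 to 0.725 m from the base axis. Payload 6 kg.
Tool frame: the origin (TCP) lies on the centre line of the jaws, within the pads' length; the fingertips stand 11 mm ahead of it and the grasp point (between the pads) lies 8 mm behind it (manip.tips_ahead is the distance from the TCP to the fingertips, in m); z points along the fingers, y is the line along which they close (so a half turn about z gives the same grasp; the last joint's range is limited). The gripper opens to 85 mm and grips with 20 to 120 N. Pads are 22 mm wide; open, the fingers measure 114 mm over their backs; the gripper's body (76 mm by 85 mm) begins 54 mm behind the grasp point. The pads swing forward as they close: fully open they stand 13 mm farther back than shut.
Start: joints at [-0.904, 0.04, 0.085, 0, -1.615, -0.334], TCP at [0.196, -0.567, 0.242] pointing down, gripper open.
Joint ranges: [-2.56, 2.56], [-1.29, 2.01], [-1.08, 1.49], [-3.29, 1.98], [-2.81, -0.18], [-2.99, 2.99]. Speed limits (rad/s): [2.57, 2.57, 3.01, 3.14, 3.14, 3.14].

### API

Orientations are given as a unit quaternion [x, y, z, w].
In Python, from plant import manip, eyes, nets gives the robot as it stands.
- The arm moves only by the shell command python3 -m crank 'ROWS' [FORCE]. ROWS is JSON, a list of rows, each an object of numbers: "dx", "dy", "dz": the shift along the tool's x, y, z in mm; "yaw": the turn about the tool's z in degrees; "grip": the opening, from 0 (shut) to 1 (fully open). A call has 1 to 12 rows; each row shifts and turns the commanded pose from where the row before left it, along the tool's axes as they then stand; what a row does not reach is not made up. A row lasts 1/8 s, in which the tool goes at most 62.5 mm and 10.7 degrees, less where a joint would pass 70% of its speed; a pose out of reach is approached as far as the arm can. A call is refused whole if a number of a shift passes 62.5 or a number of a turn 10.7, either way. A call with a gripper value outside its range is refused whole. The fingers move at their own pace and stop on an object; FORCE is the grip in N (left out, the last holds). Time passes only in rows, so rows that do not move let the fingers close. It gives the time, the measured TCP pose, the force, the opening and the grip force at its end, in the units of the state.
- manip.read_state(): the state, without advancing time (a new reading comes with each control period).
- eyes.camera(name): name is "side" or "top"; returns the picture (420x560x3 uint8, red, green, blue); there is no depth.
- eyes.camera_params(name): a dict with "mtx" (3x3 intrinsics, pixels), "dist_coeffs" ([k1, k2, p1, p2, k3] as OpenCV has them; the pictures are not rectified), "rvec" (rotation vector, rad) and "tvec" (3), from world to camera coordinates, as OpenCV has them. Camera axes: x right, y down, z forward; pixel columns grow to the right and rows downward; lengths in m; the calibration is good to about 2 mm. A picture is of the moment at which its call begins. camera_params takes no time and is no camera call.
- manip.close_job(): hands the job in; it is judged then, once.
Trained networks look in the newest picture that a camera, given by its name, has taken for a name from the list of things; names that differ only in an ending like _2 or _b are one class to them, and where a whole thing is asked for, a point or a joint stands for the part that bears it (a point fixed in the world has none). Each returns a list of dicts, best first, with "score" (0 to 1); they miss things now and then, are a little off and sometimes report something else, mostly with a low value. They report only what shows in the picture. A call takes as long as a camera call.
- nets.look_for(camera, thing): "rect" ([centre column, centre row, width, height] in pixels, round what is visible of it).
- nets.cut_out(camera, thing): "pixels" (420x560 bool, what is visible of it) and "rect" ([centre column, centre row, width, height] in pixels, round what is visible of it).
- nets.landmark_of(camera, thing): "centre" ([column, row] in pixels: a listed point, or the origin of a listed thing).
The state is a dict: "time_s": time; "joints": joint angles; "dq": joint speeds; "joint_efforts": joint torques, N m; "tool_pos": TCP position; "tcp_rot": TCP orientation; "wrist_force": force on the tool from outside, world axes, zero at the start; "wrist_torque": the same for the moment, N m; "width": opening from 0.0 (shut) to 1.0 (fully open); "grip_force": force on a finger pad.
Only numpy, scipy, OpenCV 4.12 (cv2) and the standard library are available. Lean on these libraries where they do the work, as an engineer would, in place of code of your own. Each camera call takes 0.05 s, during which the arm holds its last target. There are 200 camera calls.

### The job

Change over the control vials beside the blood analyser: first fold the tray's clear cover back past upright, then take each uncapped spent vial out of its ring nest and stand it upright in the discard tray, and stand every capped fresh vial from the bench fully down and upright in a ring nest of its own. Then fold the cover down until it slopes half open at 45 degrees, and leave it there while the vials warm up. Do not disturb the other things on the bench.

Things in the scene. Friction and masses are not known exactly. Their poses are not given: they have to be found in the camera images.
- tray: fixed grey control tray, 130 mm (x) by 250 mm (y); origin at the centre of its underside, x away from the robot, z up. Floor 6 mm above the bench. A row of four white ring nests runs along y. End walls 16 mm high at y = -122 and +122 mm; back wall 34 mm high at x = +68 mm, carrying the cover's hinge; no front wall
- nest0 (a point): centre of ring nest 0 at the level of the tray floor, 6 mm above the bench (tray frame x -5, y -84 mm); a white collar 38 mm inside and 44 mm outside diameter, standing 12 mm above the floor
- nest1 (a point): centre of ring nest 1 at the level of the tray floor, 6 mm above the bench (tray frame x -5, y -28 mm); a white collar 38 mm inside and 44 mm outside diameter, standing 12 mm above the floor
- nest2 (a point): centre of ring nest 2 at the level of the tray floor, 6 mm above the bench (tray frame x -5, y 28 mm); a white collar 38 mm inside and 44 mm outside diameter, standing 12 mm above the floor
- nest3 (a point): centre of ring nest 3 at the level of the tray floor, 6 mm above the bench (tray frame x -5, y 84 mm); a white collar 38 mm inside and 44 mm outside diameter, standing 12 mm above the floor
- cover (a joint): angle of the tray's clear hinged cover, rad: 0 = flat over the tray, pointing to the robot; 0.785 = 45 degrees; 1.57 = upright; 1.95 = its stop, leaning back away from the robot. A plate 5 mm thick, 240 mm along the hinge, with a grey 10 mm square bar along its free edge. The hinge is stiff: it stays at any angle, 2 to 3 N at the free edge folds it either way
- cover_hinge (a point): middle of the cover's hinge axis, 40 mm above the bench; the axis runs along the tray's y, 68 mm behind the tray's centre
- cover_edge (a point): middle of the cover's free edge, 120 mm from the hinge axis; moves with the cover
- vial1: capped fresh control vial, amber glass with a white cap: squat round body 34 mm diameter and 34 mm high with a thick heavy base, cap 28 mm diameter reaching 44 mm above the foot, about 60 g; standing on the bench at the start; origin at the centre of its foot, z up its axis. May be absent
- vial2: capped fresh control vial, amber glass with a white cap: squat round body 34 mm diameter and 34 mm high with a thick heavy base, cap 28 mm diameter reaching 44 mm above the foot, about 60 g; standing on the bench at the start; origin at the centre of its foot, z up its axis. May be absent
- vial3: capped fresh control vial, amber glass with a white cap: squat round body 34 mm diameter and 34 mm high with a thick heavy base, cap 28 mm diameter reaching 44 mm above the foot, about 60 g; standing on the bench at the start; origin at the centre of its foot, z up its axis. May be absent
- vial4: capped fresh control vial, amber glass with a white cap: squat round body 34 mm diameter and 34 mm high with a thick heavy base, cap 28 mm diameter reaching 44 mm above the foot, about 60 g; standing on the bench at the start; origin at the centre of its foot, z up its axis. May be absent
- spent1: spent control vial, amber glass with no cap: squat round body 34 mm diameter and 34 mm high with a thick heavy base, open neck 20 mm diameter up to 39 mm, about 60 g; standing in a ring nest at the start; origin at the centre of its foot, z up its axis. May be absent
- spent2: spent control vial, amber glass with no cap: squat round body 34 mm diameter and 34 mm high with a thick heavy base, open neck 20 mm diameter up to 39 mm, about 60 g; standing in a ring nest at the start; origin at the centre of its foot, z up its axis. May be absent
- spent3: spent control vial, amber glass with no cap: squat round body 34 mm diameter and 34 mm high with a thick heavy base, open neck 20 mm diameter up to 39 mm, about 60 g; standing in a ring nest at the start; origin at the centre of its foot, z up its axis. May be absent
- discard: fixed, open, empty grey discard tray, 110 mm (x) by 150 mm (y), walls 4 mm thick and 28 mm high; origin at the centre of its underside, its floor is 4 mm above the bench. Room for the spent vials at y = -37 and +37 mm
- mouse: bystander: loose black computer mouse, 98 by 58 mm, 34 mm high; origin at its underside
- stain_bottle: bystander: small white capped bottle, 30 mm diameter and 55 mm high (taller than the vials); origin at the centre of its underside
- tipbox: bystander: grey box with a clear lid, 85 by 120 by 72 mm; origin at the centre of its underside
- marker: bystander: marker pen lying on the bench, 135 mm long, 13 mm thick; origin near its middle
- label_roll: bystander: paper label roll, 90 mm diameter and 50 mm high; origin at the centre of its underside

How it is judged:
By the outcome, as a careful person would: the job done as asked, in the order asked, and still so for the second after the job is handed in, with the robot touching nothing.
Of vial1, vial2, vial3, vial4 only 3 to 4 are there at a start; the rules pass over those that are not, and their reading is None.
Of spent1, spent2, spent3 only 1 to 2 are there at a start; the rules pass over those that are not, and their reading is None.
At some moment in a run one of vial1, vial2, vial3, vial4 may be knocked a few centimetres aside while the robot is not near it.
It also fails if it takes over 210 s, if anything falls off the work surface, if the arm or the gripper's body presses on something with over 40 N, if the wrist force passes 120 N, or if a joint passes its speed limit or range.

## Working session

There is one attempt and no reset: what is moved stays moved. The work goes in short steps, Python scripts to look and compute and a shell command to move; the robot and the scene stay as the last step left them, time stands still between calls to the robot, and variables do not carry over. Pictures are saved under pics/ and viewed, at most 14 in all, crops included, and the job is handed in when it is done.

```bash
ls; mkdir -p pics
python3 - <<'E'
from plant import manip, eyes, nets
import cv2
for c in("top","side"):
    cv2.imwrite(f"pics/{c}0.png",eyes.camera(c)[:,:,::-1]); print(c,eyes.camera_params(c))
print(manip.read_state(), manip.tips_ahead)
E
```

```text
pics
top {'mtx': array([[483.67733942,   0.        , 269.74686243],
       [  0.        , 483.67733942, 202.93358764],
       [  0.        ,   0.        ,   1.        ]]), 'dist_coeffs': array([-0.13702658,  0.        ,  0.        ,  0.        ,  0.        ]), 'rvec': array([ 2.18493378, -2.21157073,  0.06892925]), 'tvec': array([-0.00693324,  0.56481705,  1.29879822])}
side {'mtx': array([[479.7113216 ,   0.        , 281.81914526],
       [  0.        , 479.7113216 , 205.23560105],
       [  0.        ,   0.        ,   1.        ]]), 'dist_coeffs': array([0.00433103, 0.        , 0.        , 0.        , 0.        ]), 'rvec': array([ 2.22733574e+00, -3.27357436e-02,  1.71346647e-03]), 'tvec': array([-0.5780315 ,  0.07486195,  1.30815666])}
{'time_s': 0.1, 'joints': array([-9.04286983e-01,  4.07903951e-02,  8.39126244e-02, -3.75273729e-04,
       -1.61552837e+00, -3.33700715e-01]), 'dq': array([-0.00200759, -0.00169433,  0.00160188, -0.00016731,  0.00145173,
        0.00100998]), 'joint_efforts': array([-5.25550349e-03, -3.69346225e+01,  3.48280442e+01,  6.95177212e+00,
       -4.52377732e-03,  1.28683104e-05]), 'tool_pos': array([ 0.19598686, -0.56679161,  0.24136437]), 'tcp_rot': array([-1.65645479e-01,  9.86185019e-01,  7.96218430e-04, -2.21467628e-04]), 'wrist_force': array([-0.67208072,  0.58826867, -0.40293223]), 'wrist_torque': array([-0.00600001, -0.01379536,  0.02924866]), 'grip_force': 0.0, 'width': 1.0014314254821268} 0.011
```

View pics/top0.png

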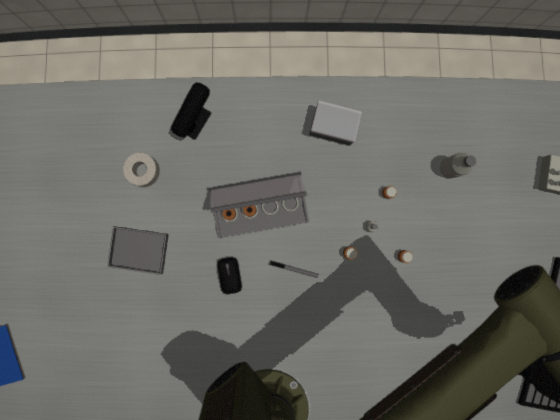

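View pics/side0.png

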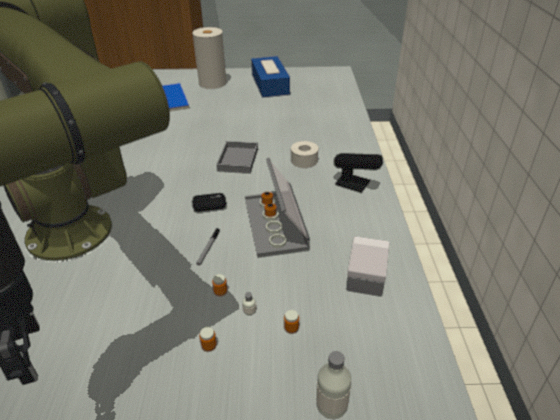

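Top view: the tray is at about (262,208) with its cover partly up, spent vials are in the left two nests (230,214) and (250,211), and the discard tray is at (139,249). Fresh vials stand at (389,192), (349,253) and (405,256), with the stain bottle among them at (371,226), the mouse at (230,275) and the marker at (293,269).

```bash
cat > h.py <<'E'
from plant import manip, eyes, nets
import cv2, numpy as np
from scipy.spatial.transform import Rotation as Rn
P={c:eyes.camera_params(c) for c in("top","side")}
def ray(c,px):
    p=P[c];R=cv2.Rodrigues(p["rvec"])[0]
    u=cv2.undistortPoints(np.array([[px]],float),p["mtx"],p["dist_coeffs"])[0,0]
    return -R.T@p["tvec"], R.T@np.array([u[0],u[1],1.])
def at_z(c,px,z):
    o,d=ray(c,px); return o+d*(z-o[2])/d[2]
def tri(a,b):
    (o1,d1),(o2,d2)=ray("top",a),ray("side",b)
    s=np.linalg.lstsq(np.c_[d1,-d2],o2-o1,rcond=None)[0]
    p,q=o1+s[0]*d1,o2+s[1]*d2; return (p+q)/2,np.linalg.norm(p-q)
def proj(c,X):
    p=P[c];return cv2.projectPoints(np.array(X,float).reshape(-1,3),p["rvec"],p["tvec"],p["mtx"],p["dist_coeffs"])[0][:,0]
def marks(c,t,smin=.3):
    return [(round(d["score"],2),np.array(d["centre"])) for d in nets.landmark_of(c,t) if d["score"]>smin]
E
python3 - <<'E'
from h import *
np.set_printoptions(precision=4,suppress=True)
Z=dict(tray=0,nest0=.006,nest1=.006,nest2=.006,nest3=.006,cover_hinge=.04,cover_edge=None,vial1=0,spent1=.006,discard=0,stain_bottle=0)
for c in Z and ("top","side"):
    eyes.camera(c)
    for t,z in Z.items():
        for s,p in marks(c,t): print(c,t,s,p,at_z(c,p,z)[:2] if z is not None else "")
E
```

```text
top tray 0.66 [256.7 205.3] [0.5594 0.022 ]
top nest0 0.81 [227.3 215.6] [0.5319 0.1026]
top nest0 0.73 [289.3 203.4] [ 0.5633 -0.0674]
top nest0 0.61 [271.3 202.7] [ 0.5658 -0.0181]
top nest0 0.61 [249.9 209. ] [0.5492 0.0406]
top nest1 0.81 [227.3 215.6] [0.5319 0.1026]
top nest1 0.73 [289.3 203.4] [ 0.5633 -0.0674]
top nest1 0.61 [271.3 202.7] [ 0.5658 -0.0181]
top nest1 0.61 [249.9 209. ] [0.5492 0.0406]
top nest2 0.81 [227.3 215.6] [0.5319 0.1026]
top nest2 0.73 [289.3 203.4] [ 0.5633 -0.0674]
top nest2 0.61 [271.3 202.7] [ 0.5658 -0.0181]
top nest2 0.61 [249.9 209. ] [0.5492 0.0406]
top nest3 0.81 [227.3 215.6] [0.5319 0.1026]
top nest3 0.73 [289.3 203.4] [ 0.5633 -0.0674]
top nest3 0.61 [271.3 202.7] [ 0.5658 -0.0181]
top nest3 0.61 [249.9 209. ] [0.5492 0.0406]
top cover_hinge 0.91 [254.1 178.8] [0.6285 0.0275]
top cover_edge 0.68 [138.9 173.2] 
top cover_edge 0.57 [256.7 199.7] 
top vial1 0.71 [385.9 193.8] [ 0.5871 -0.3371]
top vial1 0.52 [347.3 248.4] [ 0.4377 -0.2257]
top vial1 0.48 [402.8 258.9] [ 0.4058 -0.3808]
top spent1 0.65 [247.7 207. ] [0.5548 0.0466]
top spent1 0
[... 766 characters left out ...]
 219.8] [0.5506 0.0277]
side nest3 0.87 [271.4 232.6] [ 0.5496 -0.0265]
side nest3 0.58 [267.8 203.6] [0.5401 0.1023]
side nest3 0.57 [276.7 242.3] [ 0.5633 -0.0659]
side cover_hinge 0.89 [299.7 206.3] [0.6291 0.0422]
side cover_hinge 0.5 [367.1 275.1] [ 0.7716 -0.2246]
side cover_edge 0.87 [274.6 180.2] 
side vial1 0.72 [206.4 345.6] [ 0.4097 -0.3786]
side vial1 0.7 [220.6 291.4] [ 0.428  -0.2272]
side vial1 0.6 [288.  329.8] [ 0.5833 -0.3434]
side spent1 0.69 [268.6 215.9] [0.5423 0.0453]
side spent1 0.65 [265.2 198.7] [0.5325 0.1263]
side discard 0.67 [236.4 160.3] [0.436  0.3505]
side stain_bottle 0.52 [248.7 310.9] [ 0.4962 -0.2881]
side stain_bottle 0.31 [273.  230.2] [ 0.5539 -0.0098]
```

Run:
```python
import cv2,numpy as np
a=cv2.imread("pics/top0.png")[165:245,200:315];b=cv2.imread("pics/side0.png")[150:260,235:320]
a=cv2.resize(a,None,fx=4.6,fy=4.6,interpolation=2);b=cv2.resize(b,None,fx=4.6*.69,fy=4.6*.69,interpolation=2)
o=np.zeros((600,800,3),np.uint8);o[:a.shape[0],:a.shape[1]]=a;o[:b.shape[0],530:530+b.shape[1]]=b
d=cv2.resize(cv2.imread("pics/top0.png")[220:280,100:175],None,fx=3.7,fy=3.7,interpolation=2);o[375:375+d.shape[0],:d.shape[1]]=d
cv2.imwrite("pics/crop0.png",o)
```

```text
(no output)
```

View pics/crop0.png

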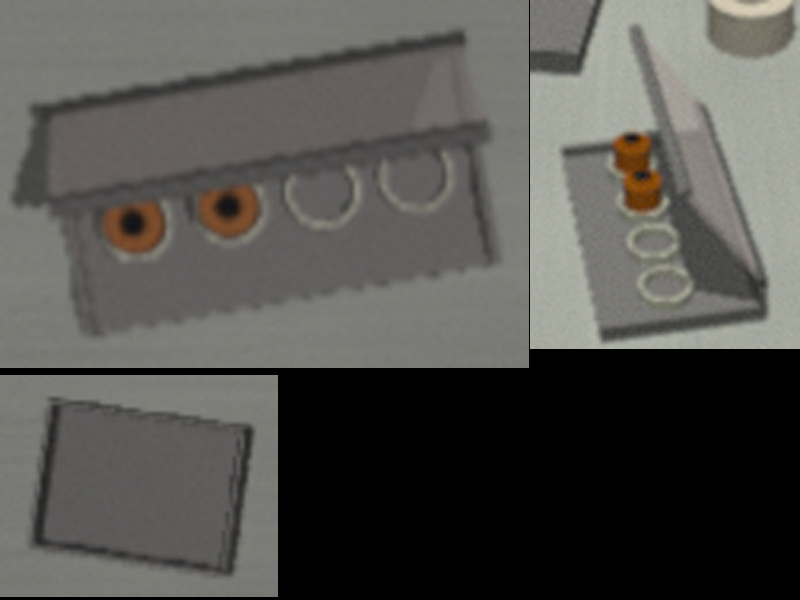

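The cover stands roughly 60° up. The spent vials sit in nests 2 and 3, and nests 0 and 1 are empty. Next I fit the tray, cover and discard from crop corners, and the vials from their silhouettes.

```bash
cat > fit.py <<'E'
from h import *
from scipy.optimize import least_squares
def pl(p,X):
    c,s=np.cos(p[2]),np.sin(p[2]);X=np.array(X,float)
    return np.c_[p[0]+c*X[:,0]-s*X[:,1],p[1]+s*X[:,0]+c*X[:,1],X[:,2]]
def cyl(r,z0,z1):
    a=np.linspace(0,2*np.pi,40);return np.array([[r*np.cos(t),r*np.sin(t),z] for t in a for z in(z0,z1)])
BODY=cyl(.017,0,.034);FRESH=np.r_[BODY,cyl(.014,.034,.044)];BOT=cyl(.015,0,.05)
def rc(c,xy,M):
    q=proj(c,M+[xy[0],xy[1],0]);return (q.min(0)+q.max(0))/2
def fitxy(obs,M,x0):  # obs: {cam: rect centre}
    f=lambda x:np.concatenate([rc(c,x,M)-o for c,o in obs.items()])
    r=least_squares(f,x0);return r.x,np.abs(r.fun).max()
E
python3 - <<'E'
from fit import *
np.set_printoptions(precision=4,suppress=True)
T=lambda a,b:(200+a/4.6,165+b/4.6); S=lambda a,b:(235+(a-530)/3.174,150+b/3.174); D=lambda a,b:(100+a/3.7,220+(b-375)/3.7)
ob=[("top",T(93,333),(-.065,.125,.01)),("top",T(497,263),(-.065,-.125,.012)),("side",S(603,340),(-.065,-.125,0)),("side",S(565,152),(-.065,.125,.014)),
("top",T(416,177),(-.005,-.084,.018)),("top",T(323,191),(-.005,-.028,.018)),("side",S(665,285),(-.005,-.084,.018)),("side",S(653,241),(-.005,-.028,.018)),("side",S(765,317),(.07,-.125,0))]
f=lambda p:np.concatenate([proj(c,pl(p,[X]))[0]-o for c,o,X in ob])
r=least_squares(f,[.555,.02,.15],loss="soft_l1");p=r.x;print("tray",p,np.round(r.fun,1))
for i in range(4):print("nest",i,pl(p,[(-.005,-.084+.056*i,0)])[0,:2])
print("hinge",pl(p,[(.068,0,.04)]))
cv=[("top",T(490,130),-.12),("top",T(47,207),.12),("side",S(635,28),.12)]
g=lambda t:np.concatenate([proj(c,pl(p,[(.068-.12*np.cos(t[0]),y,.04+.12*np.sin(t[0]))]))[0]-o for c,o,y in cv])
r=least_squares(g,[1.]);print("cover",np.degrees(r.x),np.round(r.fun,1))
dd=[(D(52,400),(.055,.075,.028)),(D(250,428),(.055,-.075,.028)),(D(232,574),(-.055,-.075,.028)),(D(35,545),(-.055,.075,.028))]
g=lambda p:np.concatenate([proj("top",pl(p,[X]))[0]-o for o,X in dd])
r=least_squares(g,[.44,.35,-.1]);print("discard",r.x,np.round(r.fun,1),pl(r.x,[(0,-.037,0),(0,.037,0)]))
R={}
for c in("top","side"):
    eyes.camera(c)
    for t in("vial1","stain_bottle"):
        R[c,t]=[d for d in nets.cut_out(c,t) if d["score"]>.3]
for t,M in(("vial1",FRESH),("stain_bottle",BOT)):
    for a in R["top",t]:
        ca=np.array(a["rect"][:2]);x0=at_z("top",ca,.022)[:2]
        for b in R["side",t]:
            x,e=fitxy({"top":ca,"side":np.array(b["rect"][:2])},M,x0)
            if e<6:print(t,x,e,a["rect"],b["rect"],fitxy({"top":ca},M,x0)[0])
E
```

```text
tray [0.5568 0.0145 0.1608] [-2.   0.   0.7 -0.5 -0.8  1.5 -1.3 -1.2 -0.3 -1.1 -0.4 -0.6 -0.1 -0.1
  0.   0.2 -0.1  1.7]
nest 0 [ 0.5653 -0.0692]
nest 1 [ 0.5563 -0.0139]
nest 2 [0.5474 0.0414]
nest 3 [0.5384 0.0966]
hinge [[0.6239 0.0254 0.04  ]]
cover [58.2658] [-0.1 -0.1 -0.  -0.1 -0.8 -1. ]
discard [ 0.4403  0.3432 -0.1395] [ 0.1 -0.4  0.5 -0.7  0.   0.4 -0.7  0.6] [[0.4352 0.3066 0.    ]
 [0.4455 0.3799 0.    ]]
vial1 [ 0.4112 -0.3777] 1.4968003303756632 [404.8, 258.9, 14.7, 13.2] [207.3, 338.3, 18.4, 26.0] [ 0.407  -0.3813]
vial1 [ 0.4278 -0.2307] 0.9913138552831242 [351.2, 252.4, 15.9, 15.9] [219.7, 285.6, 14.4, 17.0] [ 0.4276 -0.2331]
vial1 [ 0.5874 -0.3418] 0.6024226549885725 [388.6, 192.8, 13.7, 8.4] [289.6, 323.8, 14.6, 24.5] [ 0.5883 -0.3401]
```

```bash
cat > to.py <<'E'
# usage: to.py x y z : shift in tool axes (mm) from the measured pose
import sys;from h import *
s=manip.read_state();R=Rn.from_quat(s["tcp_rot"])
d=R.inv().apply(np.array(sys.argv[1:4],float)-s["tool_pos"])*1000
print(np.round(d,1),"xang",np.round(np.degrees(np.arctan2(R.as_matrix()[1,0],R.as_matrix()[0,0])),2),"w",s["width"],s["wrist_force"].round(1),"t",s["time_s"])
E
python3 -m crank '[{"yaw":-10,"grip":0},{"yaw":-10,"grip":0},{"yaw":-10,"grip":0},{"yaw":-10,"grip":0},{"yaw":-10,"grip":0},{"yaw":-10,"grip":0},{"yaw":-10,"grip":0},{"yaw":-10,"grip":0}]' 30
python3 to.py .505 .005 .135
```

```text
[-478.9  439.7  107.3] xang -160.93 w 1.0041247416271857 [-0.5  0.3  0. ] t 1.6validation failed for argument at $[0]...
```

```bash
python3 -m crank '[{"dx":0,"dy":0,"dz":0,"yaw":-10,"grip":0},{"dx":0,"dy":0,"dz":0,"yaw":-10,"grip":0}]' 30; python3 -m crank '[{"dx":0,"dy":0,"dz":0,"yaw":-10,"grip":0.0}]';python3 -m crank --help
```

```text
time_s: 1.85
tool_pos: [0.196, -0.5671, 0.2422]
tcp_rot: [-0.337, 0.941, 0.0, -0.0]
wrist_force: [0.2, -0.4, 1.2]
width: 0.607
grip_force: 0.0
time_s: 1.98
tool_pos: [0.196, -0.567, 0.2423]
tcp_rot: [-0.418, 0.909, 0.0, -0.0]
wrist_force: [-0.9, 0.3, -0.1]
width: 0.378
grip_force: 0.0invalid input: not JSON, or not a number
```

```bash
python3 -m crank '[{"dx":0,"dy":0,"dz":0,"yaw":-10,"grip":0},{"dx":0,"dy":0,"dz":0,"yaw":-10,"grip":0},{"dx":0,"dy":0,"dz":0,"yaw":-10,"grip":0},{"dx":0,"dy":0,"dz":0,"yaw":-10,"grip":0},{"dx":0,"dy":0,"dz":0,"yaw":-10,"grip":0}]' 30
python3 -m crank '[{"dx":-43,"dy":-33,"dz":0,"yaw":0,"grip":0},{"dx":-43,"dy":-33,"dz":0,"yaw":0,"grip":0},{"dx":-43,"dy":-33,"dz":0,"yaw":0,"grip":0},{"dx":-43,"dy":-33,"dz":0,"yaw":0,"grip":0},{"dx":-43,"dy":-33,"dz":0,"yaw":0,"grip":0},{"dx":-43,"dy":-33,"dz":0,"yaw":0,"grip":0},{"dx":-43,"dy":-33,"dz":0,"yaw":0,"grip":0},{"dx":-43,"dy":-33,"dz":0,"yaw":0,"grip":0},{"dx":-43,"dy":-33,"dz":0,"yaw":0,"grip":0},{"dx":-43,"dy":-33,"dz":0,"yaw":0,"grip":0},{"dx":-43,"dy":-33,"dz":0,"yaw":0,"grip":0},{"dx":-43,"dy":-33,"dz":0,"yaw":0,"grip":0}]'
python3 to.py .505 .005 .135
```

```text
time_s: 2.6
tool_pos: [0.196, -0.5671, 0.2423]
tcp_rot: [0.763, -0.647, -0.0, -0.0]
wrist_force: [0.1, -0.5, -1.0]
width: 0.001
grip_force: 0.0
time_s: 4.1
tool_pos: [0.5063, 0.0067, 0.2427]
tcp_rot: [0.761, -0.649, 0.0, -0.0]
wrist_force: [1.4, -0.6, 0.2]
width: 0.001
grip_force: 0.0
[  1.5   1.7 107.7] xang -80.9 w 0.0009887943605021475 [ 1.4 -0.6  0.2] t 4.1
```

```bash
python3 -m crank '[{"dx":0,"dy":0,"dz":54,"yaw":0,"grip":0},{"dx":0,"dy":0,"dz":54,"yaw":0,"grip":0},{"dx":0,"dy":-20,"dz":0,"yaw":0,"grip":0},{"dx":0,"dy":-15,"dz":0,"yaw":0,"grip":0},{"dx":0,"dy":-15,"dz":0,"yaw":0,"grip":0},{"dx":0,"dy":-15,"dz":0,"yaw":0,"grip":0},{"dx":0,"dy":-15,"dz":0,"yaw":0,"grip":0},{"dx":0,"dy":-15,"dz":0,"yaw":0,"grip":0},{"dx":0,"dy":-15,"dz":0,"yaw":0,"grip":0},{"dx":0,"dy":0,"dz":0,"yaw":0,"grip":0}]'
python3 -m crank '[{"dx":0,"dy":-7,"dz":0,"yaw":0,"grip":0},{"dx":0,"dy":-6,"dz":0,"yaw":0,"grip":0},{"dx":0,"dy":0,"dz":0,"yaw":0,"grip":0}]'
python3 - <<'E'
from h import *
o=np.hstack([cv2.resize(eyes.camera(c)[y:y+140,x:x+140,::-1],(400,400)) for c,x,y in(("top",190,110),("side",220,120))])
cv2.imwrite("pics/cov1.png",o)
E
```

```text
time_s: 5.35
tool_pos: [0.6146, 0.0223, 0.1338]
tcp_rot: [0.761, -0.649, -0.0, 0.0]
wrist_force: [0.0, 1.0, -1.9]
width: -0.002
grip_force: 0.0
time_s: 5.72
tool_pos: [0.6274, 0.0243, 0.1341]
tcp_rot: [0.761, -0.649, -0.0, 0.0]
wrist_force: [-0.3, -0.4, -0.3]
width: -0.001
grip_force: 0.4
```

View pics/cov1.png

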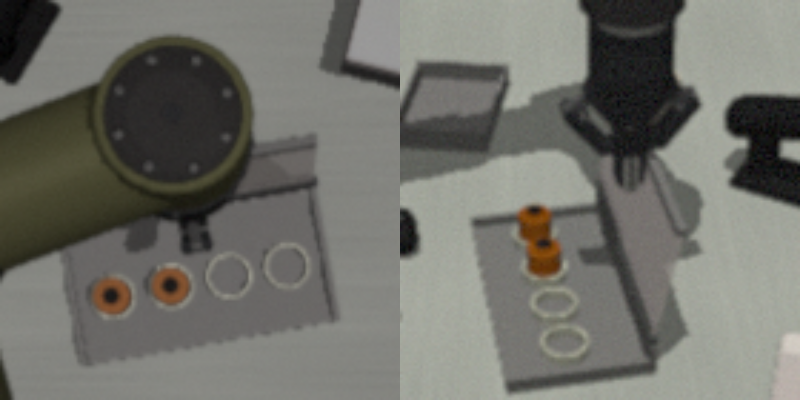

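```bash
python3 -m crank '[{"dx":0,"dy":-5,"dz":0,"yaw":0,"grip":0},{"dx":0,"dy":0,"dz":0,"yaw":0,"grip":0},{"dx":0,"dy":30,"dz":0,"yaw":0,"grip":0},{"dx":0,"dy":50,"dz":0,"yaw":0,"grip":1},{"dx":0,"dy":0,"dz":0,"yaw":0,"grip":1},{"dx":0,"dy":0,"dz":0,"yaw":0,"grip":1}]'
python3 - <<'E'
from fit import *
np.set_printoptions(precision=4,suppress=True)
k=140/400;T=lambda a,b:(190+a*k,110+b*k);S=lambda a,b:(220+(a-400)*k,120+b*k)
for n,t,s in((0,(287,265),(565,342)),(1,(229,275),(554,303))):print(n,at_z("top",T(*t),.018),at_z("side",S(*s),.018),tri(T(*t),S(*s)))
for n,t,s in((3,(112,296),(535,208)),(2,(170,286),(544,243))):print(n,at_z("top",T(*t),.045),at_z("side",S(*s),.045),tri(T(*t),S(*s)))
E
python3 to.py .5474 .0414 .030;python3 to.py .5384 .0966 .030
```

```text
time_s: 6.58
tool_pos: [0.5539, 0.0127, 0.1353]
tcp_rot: [0.761, -0.649, 0.001, -0.001]
wrist_force: [0.1, -0.4, 0.3]
width: 0.638
grip_force: 0.0
0 [ 0.5644 -0.0699  0.018 ] [ 0.5661 -0.0692  0.018 ] (array([ 0.5652, -0.0699,  0.0185]), np.float64(0.0017872321085685204))
1 [ 0.5555 -0.0147  0.018 ] [ 0.5567 -0.0137  0.018 ] (array([ 0.5561, -0.0147,  0.0188]), np.float64(0.0012410528572482755))
3 [0.536  0.0944 0.045 ] [0.5396 0.102  0.045 ] (array([0.5378, 0.0941, 0.0507]), np.float64(0.003929475682981703))
2 [0.5447 0.0404 0.045 ] [0.5483 0.0444 0.045 ] (array([0.5465, 0.0404, 0.0479]), np.float64(0.0037628170054873383))
[-29.4   2.1 105.3] xang -80.92 w 0.6381608001316131 [ 0.1 -0.4  0.3] t 6.575
[-85.3   2.3 105.4] xang -80.92 w 0.6381608001316131 [ 0.1 -0.4  0.3] t 6.575
```

```bash
python3 -m crank '[{"dx":-29,"dy":2,"dz":0,"yaw":0,"grip":1},{"dx":0,"dy":0,"dz":0,"yaw":0,"grip":1},{"dx":0,"dy":0,"dz":55,"yaw":0,"grip":1},{"dx":0,"dy":0,"dz":50,"yaw":0,"grip":1},{"dx":0,"dy":0,"dz":0,"yaw":0,"grip":1},{"dx":0,"dy":0,"dz":0,"yaw":0,"grip":0},{"dx":0,"dy":0,"dz":0,"yaw":0,"grip":0},{"dx":0,"dy":0,"dz":0,"yaw":0,"grip":0},{"dx":0,"dy":0,"dz":0,"yaw":0,"grip":0},{"dx":0,"dy":0,"dz":0,"yaw":0,"grip":0}]' 30; python3 to.py .4352 .3066 .130
```

```text
time_s: 7.82
tool_pos: [0.5477, 0.0411, 0.0314]
tcp_rot: [0.761, -0.649, 0.001, -0.001]
wrist_force: [-1.5, 0.3, 6.6]
width: 0.386
grip_force: 29.8
[-279.9   68.8  -98.8] xang -80.9 w 0.38561738571527493 [-1.5  0.3  6.6] t 7.825
```

```bash
python3 -m crank '[{"dx":0,"dy":0,"dz":-50,"yaw":0,"grip":0},{"dx":0,"dy":0,"dz":-49,"yaw":0,"grip":0},{"dx":-46,"dy":11,"dz":0,"yaw":0,"grip":0},{"dx":-47,"dy":11,"dz":0,"yaw":0,"grip":0},{"dx":-47,"dy":12,"dz":0,"yaw":0,"grip":0},{"dx":-47,"dy":12,"dz":0,"yaw":0,"grip":0},{"dx":-47,"dy":12,"dz":0,"yaw":0,"grip":0},{"dx":-46,"dy":11,"dz":0,"yaw":0,"grip":0},{"dx":0,"dy":0,"dz":0,"yaw":0,"grip":0},{"dx":0,"dy":0,"dz":0,"yaw":0,"grip":0}]'; python3 to.py .4352 .3066 .0300
python3 - <<'E'
from h import *
o=np.hstack([cv2.resize(eyes.camera(c)[y:y+140,x:x+140,::-1],(400,400)) for c,x,y in(("top",80,180),("side",180,100))])
cv2.imwrite("pics/disc1.png",o)
E
```

```text
time_s: 9.07
tool_pos: [0.4342, 0.3063, 0.1283]
tcp_rot: [0.761, -0.649, -0.0, 0.0]
wrist_force: [0.9, -0.2, -1.4]
width: 0.384
grip_force: 32.4
[-0.1 -1.  98.3] xang -80.9 w 0.3835670305983233 [ 0.9 -0.2 -1.4] t 9.075
```

View pics/disc1.png

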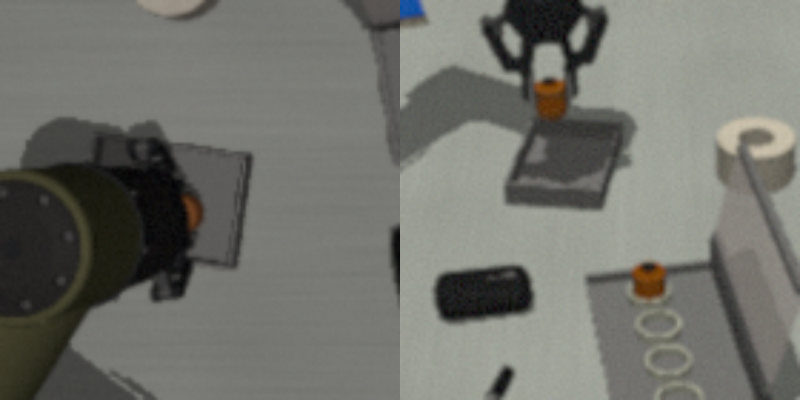

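The vial is held upright over the -y slot of the discard tray, and the cover leans back. I'll lower and release.

```bash
python3 -m crank '[{"dx":0,"dy":0,"dz":50,"yaw":0,"grip":0},{"dx":0,"dy":0,"dz":40,"yaw":0,"grip":0},{"dx":0,"dy":0,"dz":8,"yaw":0,"grip":0},{"dx":0,"dy":0,"dz":0,"yaw":0,"grip":0},{"dx":0,"dy":0,"dz":0,"yaw":0,"grip":0.55},{"dx":0,"dy":0,"dz":0,"yaw":0,"grip":0.55},{"dx":0,"dy":0,"dz":0,"yaw":0,"grip":0.55},{"dx":0,"dy":0,"dz":-50,"yaw":0,"grip":0.55},{"dx":0,"dy":0,"dz":-50,"yaw":0,"grip":0.55},{"dx":0,"dy":0,"dz":0,"yaw":0,"grip":1}]'; python3 to.py .5384 .0966 .033
```

```text
time_s: 10.42
tool_pos: [0.4361, 0.3081, 0.1358]
tcp_rot: [0.761, -0.649, 0.0, -0.005]
wrist_force: [0.1, 0.2, -0.5]
width: 0.747
grip_force: 0.0
[225.6 -66.8 102. ] xang -80.91 w 0.7465188045786229 [ 0.1  0.2 -0.5] t 10.425
```

```bash
python3 -m crank '[{"dx":56,"dy":-17,"dz":0,"yaw":0,"grip":1},{"dx":56,"dy":-17,"dz":0,"yaw":0,"grip":1},{"dx":57,"dy":-17,"dz":0,"yaw":0,"grip":1},{"dx":57,"dy":-16,"dz":0,"yaw":0,"grip":1},{"dx":0,"dy":0,"dz":0,"yaw":0,"grip":1},{"dx":0,"dy":0,"dz":55,"yaw":0,"grip":1},{"dx":0,"dy":0,"dz":45,"yaw":0,"grip":1},{"dx":0,"dy":0,"dz":0,"yaw":0,"grip":1},{"dx":0,"dy":0,"dz":0,"yaw":0,"grip":0},{"dx":0,"dy":0,"dz":0,"yaw":0,"grip":0},{"dx":0,"dy":0,"dz":0,"yaw":0,"grip":0},{"dx":0,"dy":0,"dz":0,"yaw":0,"grip":0}]' 30; python3 -m crank '[{"dx":0,"dy":0,"dz":0,"yaw":0,"grip":0}]'; python3 to.py .4455 .3799 .130
```

```text
time_s: 11.92
tool_pos: [0.5371, 0.0944, 0.0323]
tcp_rot: [0.761, -0.649, 0.001, -0.001]
wrist_force: [-1.2, 0.7, 6.9]
width: 0.385
grip_force: 29.9
time_s: 12.05
tool_pos: [0.5372, 0.0944, 0.0323]
tcp_rot: [0.761, -0.649, 0.001, -0.001]
wrist_force: [-1.2, 1.2, 6.7]
width: 0.386
grip_force: 29.9
[-296.5   45.1  -97.6] xang -80.91 w 0.3864098450566206 [-1.2  1.2  6.7] t 12.05
```

```bash
python3 -m crank '[{"dx":0,"dy":0,"dz":-49,"yaw":0,"grip":0},{"dx":0,"dy":0,"dz":-49,"yaw":0,"grip":0},{"dx":-59,"dy":9,"dz":0,"yaw":0,"grip":0},{"dx":-59,"dy":9,"dz":0,"yaw":0,"grip":0},{"dx":-59,"dy":9,"dz":0,"yaw":0,"grip":0},{"dx":-60,"dy":9,"dz":0,"yaw":0,"grip":0},{"dx":-60,"dy":9,"dz":0,"yaw":0,"grip":0},{"dx":0,"dy":0,"dz":0,"yaw":0,"grip":0},{"dx":0,"dy":0,"dz":50,"yaw":0,"grip":0},{"dx":0,"dy":0,"dz":40,"yaw":0,"grip":0},{"dx":0,"dy":0,"dz":0,"yaw":0,"grip":0}]';python3 to.py .4455 .3799 .0308
```

```text
time_s: 13.42
tool_pos: [0.4439, 0.3776, 0.0353]
tcp_rot: [0.76, -0.649, 0.0, 0.003]
wrist_force: [-0.8, -0.0, -0.1]
width: 0.384
grip_force: 32.1
[-2.  -2.   4.5] xang -80.99 w 0.38408393285982195 [-0.8 -0.  -0.1] t 13.425
```

```bash
python3 -m crank '[{"dx":-2,"dy":-2,"dz":5,"yaw":0,"grip":0},{"dx":0,"dy":0,"dz":0,"yaw":0,"grip":0},{"dx":0,"dy":0,"dz":0,"yaw":0,"grip":0.55},{"dx":0,"dy":0,"dz":0,"yaw":0,"grip":0.55},{"dx":0,"dy":0,"dz":0,"yaw":0,"grip":0.55},{"dx":0,"dy":0,"dz":-50,"yaw":0,"grip":0.55},{"dx":0,"dy":0,"dz":-50,"yaw":0,"grip":0.55},{"dx":62,"dy":0,"dz":0,"yaw":0,"grip":1},{"dx":62,"dy":0,"dz":0,"yaw":0,"grip":1},{"dx":62,"dy":0,"dz":0,"yaw":0,"grip":1}]'
cat > look.py <<'E'
import sys;from fit import *
np.set_printoptions(precision=4,suppress=True)
R={}
for c in("top","side"):
    eyes.camera(c);R[c]=[d for d in nets.cut_out(c,"vial1") if d["score"]>.3]
used=set()
for a in R["top"]:
    ca=np.array(a["rect"][:2]);x0=at_z("top",ca,.022)[:2];b1=(9,None)
    for j,b in enumerate(R["side"]):
        x,e=fitxy({"top":ca,"side":np.array(b["rect"][:2])},FRESH,x0)
        if e<min(b1[0],6):b1=(e,x);k=j
    if b1[1] is not None:used.add(k)
    print("top",a["score"],a["rect"],fitxy({"top":ca},FRESH,x0)[0],"both",b1)
for j,b in enumerate(R["side"]):
    if j not in used: cb=np.array(b["rect"][:2]);print("side only",b["score"],b["rect"],fitxy({"side":cb},FRESH,at_z("side",cb,.022)[:2])[0])
E
python3 look.py;python3 to.py .4278 -.2307 .130
python3 - <<'E'
from h import *
cv2.imwrite("pics/top2.png",eyes.camera("top")[:,:,::-1])
E
```

```text
time_s: 14.68
tool_pos: [0.4758, 0.197, 0.1337]
tcp_rot: [0.761, -0.649, 0.0, -0.0]
wrist_force: [0.3, -0.5, 0.2]
width: 0.999
grip_force: 0.0
top 0.66 [351.3, 251.9, 16.2, 15.7] [ 0.429  -0.2334] both (np.float64(1.4929253416305528), array([ 0.429 , -0.2299]))
top 0.53 [404.4, 258.8, 10.4, 10.8] [ 0.4073 -0.3802] both (np.float64(0.6571751360759777), array([ 0.4084, -0.3784]))
top 0.45 [389.4, 191.9, 15.2, 13.9] [ 0.5908 -0.3424] both (np.float64(0.4113894917682046), array([ 0.5904, -0.3413]))
[415.7 114.4   3.4] xang -81.05 w 0.9984736678340531 [-0.1  0.8 -0.5] t 14.875
```

View pics/top2.png

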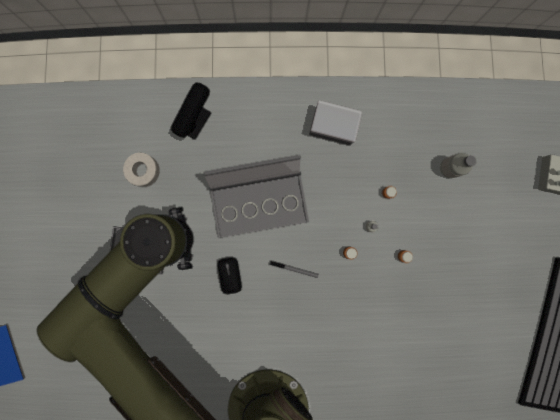

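Three capped vials remain on the bench and no fourth is visible. All nests are empty and the cover leans back. I'll centre each vial with a cross squeeze before gripping it.

```bash
python3 -m crank '[{"dx":59,"dy":16,"dz":0,"yaw":0,"grip":1},{"dx":59,"dy":16,"dz":0,"yaw":0,"grip":1},{"dx":59,"dy":16,"dz":0,"yaw":0,"grip":1},{"dx":59,"dy":16,"dz":0,"yaw":0,"grip":1},{"dx":60,"dy":16,"dz":0,"yaw":0,"grip":1},{"dx":60,"dy":17,"dz":0,"yaw":0,"grip":1},{"dx":60,"dy":17,"dz":0,"yaw":0,"grip":1},{"dx":0,"dy":0,"dz":0,"yaw":10,"grip":1},{"dx":0,"dy":0,"dz":0,"yaw":10,"grip":1},{"dx":0,"dy":0,"dz":0,"yaw":10,"grip":1},{"dx":0,"dy":0,"dz":0,"yaw":10,"grip":1}]' 
python3 -m crank '[{"dx":0,"dy":0,"dz":0,"yaw":10,"grip":1},{"dx":0,"dy":0,"dz":0,"yaw":10,"grip":1},{"dx":0,"dy":0,"dz":0,"yaw":10,"grip":1},{"dx":0,"dy":0,"dz":0,"yaw":10,"grip":1},{"dx":0,"dy":0,"dz":0,"yaw":10,"grip":1}]';python3 to.py .4284 -.230 .025
```

```text
time_s: 16.3
tool_pos: [0.4296, -0.2292, 0.1331]
tcp_rot: [-0.491, 0.871, 0.0, -0.0]
wrist_force: [0.1, 0.7, -0.3]
width: 0.997
grip_force: 0.0
time_s: 16.92
tool_pos: [0.4297, -0.2291, 0.1331]
tcp_rot: [-0.077, 0.997, 0.0, -0.0]
wrist_force: [0.6, 0.2, 0.1]
width: 0.999
grip_force: 0.0
[  1.4  -0.7 108.1] xang -171.15 w 0.9992078731241373 [0.6 0.2 0.1] t 16.925
```

```bash
python3 -m crank '[{"dx":1,"dy":0,"dz":58,"yaw":0,"grip":1},{"dx":0,"dy":0,"dz":50,"yaw":0,"grip":1},{"dx":0,"dy":0,"dz":0,"yaw":0,"grip":0.3},{"dx":0,"dy":0,"dz":0,"yaw":0,"grip":0.3},{"dx":0,"dy":0,"dz":0,"yaw":0,"grip":0.3},{"dx":0,"dy":0,"dz":0,"yaw":0,"grip":0.3},{"dx":0,"dy":0,"dz":0,"yaw":0,"grip":1},{"dx":0,"dy":0,"dz":0,"yaw":0,"grip":1},{"dx":0,"dy":0,"dz":0,"yaw":0,"grip":1},{"dx":0,"dy":0,"dz":0,"yaw":-10,"grip":1},{"dx":0,"dy":0,"dz":0,"yaw":-10,"grip":1},{"dx":0,"dy":0,"dz":0,"yaw":-10,"grip":1}]' 25
python3 -m crank '[{"dx":0,"dy":0,"dz":0,"yaw":-10,"grip":1},{"dx":0,"dy":0,"dz":0,"yaw":-10,"grip":1},{"dx":0,"dy":0,"dz":0,"yaw":-10,"grip":1},{"dx":0,"dy":0,"dz":0,"yaw":-10,"grip":1},{"dx":0,"dy":0,"dz":0,"yaw":-10,"grip":1},{"dx":0,"dy":0,"dz":0,"yaw":-10,"grip":1},{"dx":0,"dy":0,"dz":0,"yaw":0,"grip":0},{"dx":0,"dy":0,"dz":0,"yaw":0,"grip":0},{"dx":0,"dy":0,"dz":0,"yaw":0,"grip":0},{"dx":0,"dy":0,"dz":0,"yaw":0,"grip":0}]' 30
python3 to.py .5561 -.0143 .120
```

```text
time_s: 18.42
tool_pos: [0.4277, -0.2303, 0.0251]
tcp_rot: [-0.337, 0.942, 0.0, -0.0]
wrist_force: [-0.0, -0.3, -0.0]
width: 1.003
grip_force: 0.0
time_s: 19.68
tool_pos: [0.428, -0.2303, 0.0255]
tcp_rot: [0.76, -0.649, 0.0, -0.0]
wrist_force: [0.7, -0.2, 1.6]
width: 0.384
grip_force: 30.0
[-193.3 -160.4  -94.5] xang -80.98 w 0.38356888638100034 [ 0.7 -0.2  1.6] t 19.675
```

```bash
python3 -m crank '[{"dx":0,"dy":0,"dz":-48,"yaw":0,"grip":0},{"dx":0,"dy":0,"dz":-47,"yaw":0,"grip":0},{"dx":-48,"dy":-40,"dz":0,"yaw":0,"grip":0},{"dx":-48,"dy":-40,"dz":0,"yaw":0,"grip":0},{"dx":-48,"dy":-40,"dz":0,"yaw":0,"grip":0},{"dx":-49,"dy":-40,"dz":0,"yaw":0,"grip":0},{"dx":0,"dy":0,"dz":0,"yaw":0,"grip":0},{"dx":0,"dy":0,"dz":50,"yaw":0,"grip":0},{"dx":0,"dy":0,"dz":22,"yaw":0,"grip":0},{"dx":0,"dy":0,"dz":0,"yaw":0,"grip":0},{"dx":0,"dy":0,"dz":0,"yaw":0,"grip":0}]';python3 to.py .5561 -.0143 .0315
```

```text
time_s: 21.05
tool_pos: [0.5554, -0.0156, 0.0495]
tcp_rot: [0.761, -0.649, 0.0, -0.0]
wrist_force: [1.0, -0.4, 0.3]
width: 0.381
grip_force: 30.5
[-1.2 -0.9 18. ] xang -80.97 w 0.3814839625013694 [ 1.  -0.4  0.3] t 21.05
```

```bash
python3 -m crank '[{"dx":-1,"dy":-1,"dz":0,"yaw":0,"grip":0},{"dx":0,"dy":0,"dz":6,"yaw":0,"grip":0},{"dx":0,"dy":0,"dz":4,"yaw":0,"grip":0},{"dx":0,"dy":0,"dz":3,"yaw":0,"grip":0},{"dx":0,"dy":0,"dz":0,"yaw":0,"grip":0}]';python3 to.py .5561 -.0143 .0315
```

```text
time_s: 21.68
tool_pos: [0.5558, -0.0138, 0.0349]
tcp_rot: [0.761, -0.649, -0.0, -0.0]
wrist_force: [1.4, 2.0, -2.0]
width: 0.385
grip_force: 30.5
[ 0.5 -0.2  3.4] xang -80.93 w 0.3854297108994791 [ 1.4  2.  -2. ] t 21.675
```

```bash
python3 -m crank '[{"dx":0,"dy":0,"dz":3,"yaw":0,"grip":0},{"dx":0,"dy":0,"dz":0,"yaw":0,"grip":0},{"dx":0,"dy":0,"dz":0,"yaw":0,"grip":0.6},{"dx":0,"dy":0,"dz":0,"yaw":0,"grip":0.6},{"dx":0,"dy":0,"dz":0,"yaw":0,"grip":0.6},{"dx":0,"dy":0,"dz":-50,"yaw":0,"grip":1},{"dx":0,"dy":0,"dz":-50,"yaw":0,"grip":1},{"dx":0,"dy":0,"dz":0,"yaw":0,"grip":1}]';python3 look.py; python3 to.py .4084 -.3784 .130
```

```text
time_s: 22.68
tool_pos: [0.5583, -0.014, 0.1378]
tcp_rot: [0.761, -0.649, 0.003, -0.003]
wrist_force: [0.3, -0.3, -0.9]
width: 0.998
grip_force: 0.0
top 0.63 [404.7, 258.8, 16.4, 12.0] [ 0.4073 -0.381 ] both (np.float64(1.4230260457105146), array([ 0.4112, -0.3791]))
top 0.45 [391.1, 192.3, 16.3, 12.8] [ 0.5896 -0.3472] both (np.float64(0.7094682571606654), array([ 0.5877, -0.3457]))
side only 0.56 [235.5, 159.8, 40.6, 31.6] [0.436  0.3201]
side only 0.47 [273.8, 221.4, 16.1, 10.9] [0.5567 0.0026]
[336.7 202.3   1.3] xang -80.94 w 0.9977787142495375 [-0.1  0.2 -0.4] t 22.875
```

```bash
python3 -m crank '[{"dx":48,"dy":28,"dz":0,"yaw":0,"grip":1},{"dx":48,"dy":29,"dz":0,"yaw":0,"grip":1},{"dx":48,"dy":29,"dz":0,"yaw":0,"grip":1},{"dx":48,"dy":29,"dz":0,"yaw":0,"grip":1},{"dx":48,"dy":29,"dz":0,"yaw":0,"grip":1},{"dx":48,"dy":29,"dz":0,"yaw":0,"grip":1},{"dx":48,"dy":29,"dz":0,"yaw":0,"grip":1},{"dx":0,"dy":0,"dz":0,"yaw":10,"grip":1},{"dx":0,"dy":0,"dz":0,"yaw":10,"grip":1},{"dx":0,"dy":0,"dz":0,"yaw":10,"grip":1},{"dx":0,"dy":0,"dz":0,"yaw":10,"grip":1}]' 
python3 -m crank '[{"dx":0,"dy":0,"dz":0,"yaw":10,"grip":1},{"dx":0,"dy":0,"dz":0,"yaw":10,"grip":1},{"dx":0,"dy":0,"dz":0,"yaw":10,"grip":1},{"dx":0,"dy":0,"dz":0,"yaw":10,"grip":1},{"dx":0,"dy":0,"dz":0,"yaw":10,"grip":1}]';python3 to.py .4095 -.3787 .025
```

```text
time_s: 24.25
tool_pos: [0.4087, -0.3774, 0.1306]
tcp_rot: [-0.49, 0.872, 0.001, -0.001]
wrist_force: [-0.2, -0.5, -0.8]
width: 1.001
grip_force: 0.0
time_s: 24.88
tool_pos: [0.4087, -0.3773, 0.1306]
tcp_rot: [-0.076, 0.997, 0.001, -0.001]
wrist_force: [0.3, -0.7, -0.3]
width: 1.003
grip_force: 0.0
[ -0.8  -1.7 105.6] xang -171.26 w 1.0030411159119015 [ 0.3 -0.7 -0.3] t 24.875
```

```bash
python3 -m crank '[{"dx":-1,"dy":-1,"dz":56,"yaw":0,"grip":1},{"dx":0,"dy":0,"dz":50,"yaw":0,"grip":1},{"dx":0,"dy":0,"dz":0,"yaw":0,"grip":0.3},{"dx":0,"dy":0,"dz":0,"yaw":0,"grip":0.3},{"dx":0,"dy":0,"dz":0,"yaw":0,"grip":0.3},{"dx":0,"dy":0,"dz":0,"yaw":0,"grip":0.3},{"dx":0,"dy":0,"dz":0,"yaw":0,"grip":1},{"dx":0,"dy":0,"dz":0,"yaw":0,"grip":1},{"dx":0,"dy":0,"dz":0,"yaw":0,"grip":1},{"dx":0,"dy":0,"dz":0,"yaw":-10,"grip":1},{"dx":0,"dy":0,"dz":0,"yaw":-10,"grip":1},{"dx":0,"dy":0,"dz":0,"yaw":-10,"grip":1}]' 25
python3 -m crank '[{"dx":0,"dy":0,"dz":0,"yaw":-10,"grip":1},{"dx":0,"dy":0,"dz":0,"yaw":-10,"grip":1},{"dx":0,"dy":0,"dz":0,"yaw":-10,"grip":1},{"dx":0,"dy":0,"dz":0,"yaw":-10,"grip":1},{"dx":0,"dy":0,"dz":0,"yaw":-10,"grip":1},{"dx":0,"dy":0,"dz":0,"yaw":-10,"grip":1},{"dx":0,"dy":0,"dz":0,"yaw":0,"grip":0},{"dx":0,"dy":0,"dz":0,"yaw":0,"grip":0},{"dx":0,"dy":0,"dz":0,"yaw":0,"grip":0},{"dx":0,"dy":0,"dz":0,"yaw":0,"grip":0}]' 30
python3 to.py .5471 .0411 .120
```

```text
time_s: 26.38
tool_pos: [0.4103, -0.3784, 0.026]
tcp_rot: [-0.337, 0.941, 0.0, -0.0]
wrist_force: [0.7, 0.3, 0.2]
width: 0.997
grip_force: 0.0
time_s: 27.62
tool_pos: [0.4107, -0.3786, 0.0266]
tcp_rot: [0.76, -0.649, 0.0, -0.0]
wrist_force: [-0.2, 0.1, 1.6]
width: 0.382
grip_force: 30.0
[-393.1 -200.5  -93.5] xang -80.99 w 0.3816332173521109 [-0.2  0.1  1.6] t 27.625
```

```bash
python3 -m crank '[{"dx":0,"dy":0,"dz":-48,"yaw":0,"grip":0},{"dx":0,"dy":0,"dz":-46,"yaw":0,"grip":0},{"dx":-56,"dy":-28,"dz":0,"yaw":0,"grip":0},{"dx":-56,"dy":-28,"dz":0,"yaw":0,"grip":0},{"dx":-56,"dy":-28,"dz":0,"yaw":0,"grip":0},{"dx":-56,"dy":-29,"dz":0,"yaw":0,"grip":0},{"dx":-56,"dy":-29,"dz":0,"yaw":0,"grip":0},{"dx":-56,"dy":-29,"dz":0,"yaw":0,"grip":0},{"dx":-57,"dy":-29,"dz":0,"yaw":0,"grip":0},{"dx":0,"dy":0,"dz":50,"yaw":0,"grip":0},{"dx":0,"dy":0,"dz":20,"yaw":0,"grip":0},{"dx":0,"dy":0,"dz":0,"yaw":0,"grip":0}]';python3 -m crank '[{"dx":0,"dy":0,"dz":0,"yaw":0,"grip":0}]';python3 to.py .5471 .0411 .0326
```

```text
time_s: 29.12
tool_pos: [0.5437, 0.0376, 0.0482]
tcp_rot: [0.761, -0.649, -0.001, 0.002]
wrist_force: [-0.5, -0.7, 1.0]
width: 0.384
grip_force: 30.2
time_s: 29.25
tool_pos: [0.5456, 0.0378, 0.0516]
tcp_rot: [0.761, -0.649, 0.001, -0.001]
wrist_force: [0.1, 0.2, 0.2]
width: 0.383
grip_force: 30.2
[-3.1 -2.  19. ] xang -80.95 w 0.38317661954171434 [0.1 0.2 0.2] t 29.25
```

```bash
python3 -m crank '[{"dx":-3,"dy":-2,"dz":0,"yaw":0,"grip":0},{"dx":0,"dy":0,"dz":0,"yaw":0,"grip":0},{"dx":0,"dy":0,"dz":6,"yaw":0,"grip":0},{"dx":0,"dy":0,"dz":5,"yaw":0,"grip":0},{"dx":0,"dy":0,"dz":4,"yaw":0,"grip":0},{"dx":0,"dy":0,"dz":0,"yaw":0,"grip":0}]';python3 to.py .5471 .0411 .0326
```

```text
time_s: 30.0
tool_pos: [0.5469, 0.0419, 0.0352]
tcp_rot: [0.761, -0.649, -0.0, -0.001]
wrist_force: [2.6, 4.3, 1.1]
width: 0.384
grip_force: 31.0
[ 0.8 -0.1  2.6] xang -80.91 w 0.3836318560850108 [2.6 4.3 1.1] t 30.0
```

```bash
python3 -m crank '[{"dx":1,"dy":0,"dz":3,"yaw":0,"grip":0},{"dx":0,"dy":0,"dz":0,"yaw":0,"grip":0},{"dx":0,"dy":0,"dz":0,"yaw":0,"grip":0.6},{"dx":0,"dy":0,"dz":0,"yaw":0,"grip":0.6},{"dx":0,"dy":0,"dz":0,"yaw":0,"grip":0.6},{"dx":0,"dy":0,"dz":-50,"yaw":0,"grip":1},{"dx":0,"dy":0,"dz":-50,"yaw":0,"grip":1},{"dx":0,"dy":0,"dz":0,"yaw":0,"grip":1}]';python3 look.py; python3 to.py .5885 -.3430 .130
```

```text
time_s: 31.0
tool_pos: [0.5489, 0.0402, 0.1375]
tcp_rot: [0.761, -0.649, 0.003, -0.003]
wrist_force: [-1.1, -0.4, -0.7]
width: 1.0
grip_force: 0.0
top 0.59 [275.2, 205.1, 6.2, 11.7] [ 0.5583 -0.0282] both (np.float64(4.957315784218963), array([ 0.5597, -0.0196]))
top 0.54 [389.0, 193.1, 16.0, 13.8] [ 0.5875 -0.3412] both (np.float64(1.098849602315454), array([ 0.5877, -0.3443]))
top 0.43 [370.8, 226.4, 14.0, 9.6] [ 0.4971 -0.2884] both (9, None)
side only 0.63 [269.0, 209.7, 16.0, 14.2] [0.5438 0.0546]
[384.8  18.2   0.9] xang -80.95 w 0.9983507156800244 [-0.8  0.6 -0.3] t 31.2
```

```bash
python3 -m crank '[{"dx":55,"dy":2,"dz":0,"yaw":0,"grip":1},{"dx":55,"dy":2,"dz":0,"yaw":0,"grip":1},{"dx":55,"dy":2,"dz":0,"yaw":0,"grip":1},{"dx":55,"dy":3,"dz":0,"yaw":0,"grip":1},{"dx":55,"dy":3,"dz":0,"yaw":0,"grip":1},{"dx":55,"dy":3,"dz":0,"yaw":0,"grip":1},{"dx":55,"dy":3,"dz":0,"yaw":0,"grip":1},{"dx":0,"dy":0,"dz":0,"yaw":10,"grip":1},{"dx":0,"dy":0,"dz":0,"yaw":10,"grip":1},{"dx":0,"dy":0,"dz":0,"yaw":10,"grip":1},{"dx":0,"dy":0,"dz":0,"yaw":10,"grip":1}]' 
python3 -m crank '[{"dx":0,"dy":0,"dz":0,"yaw":10,"grip":1},{"dx":0,"dy":0,"dz":0,"yaw":10,"grip":1},{"dx":0,"dy":0,"dz":0,"yaw":10,"grip":1},{"dx":0,"dy":0,"dz":0,"yaw":10,"grip":1},{"dx":0,"dy":0,"dz":0,"yaw":10,"grip":1}]';python3 to.py .588 -.343 .025
```

```text
time_s: 32.58
tool_pos: [0.5888, -0.3428, 0.1301]
tcp_rot: [-0.49, 0.872, 0.001, -0.001]
wrist_force: [-0.2, -0.9, 0.2]
width: 0.998
grip_force: 0.0
time_s: 33.2
tool_pos: [0.5888, -0.3427, 0.1302]
tcp_rot: [-0.076, 0.997, 0.001, -0.002]
wrist_force: [-0.4, 0.3, 1.0]
width: 0.999
grip_force: 0.0
[  0.6  -0.3 105.2] xang -171.27 w 0.9988079236709079 [-0.4  0.3  1. ] t 33.2
```

```bash
python3 -m crank '[{"dx":0,"dy":0,"dz":56,"yaw":0,"grip":1},{"dx":0,"dy":0,"dz":50,"yaw":0,"grip":1},{"dx":0,"dy":0,"dz":0,"yaw":0,"grip":0.3},{"dx":0,"dy":0,"dz":0,"yaw":0,"grip":0.3},{"dx":0,"dy":0,"dz":0,"yaw":0,"grip":0.3},{"dx":0,"dy":0,"dz":0,"yaw":0,"grip":0.3},{"dx":0,"dy":0,"dz":0,"yaw":0,"grip":1},{"dx":0,"dy":0,"dz":0,"yaw":0,"grip":1},{"dx":0,"dy":0,"dz":0,"yaw":0,"grip":1},{"dx":0,"dy":0,"dz":0,"yaw":-10,"grip":1},{"dx":0,"dy":0,"dz":0,"yaw":-10,"grip":1},{"dx":0,"dy":0,"dz":0,"yaw":-10,"grip":1}]' 25
python3 -m crank '[{"dx":0,"dy":0,"dz":0,"yaw":-10,"grip":1},{"dx":0,"dy":0,"dz":0,"yaw":-10,"grip":1},{"dx":0,"dy":0,"dz":0,"yaw":-10,"grip":1},{"dx":0,"dy":0,"dz":0,"yaw":-10,"grip":1},{"dx":0,"dy":0,"dz":0,"yaw":-10,"grip":1},{"dx":0,"dy":0,"dz":0,"yaw":-10,"grip":1},{"dx":0,"dy":0,"dz":0,"yaw":0,"grip":0},{"dx":0,"dy":0,"dz":0,"yaw":0,"grip":0},{"dx":0,"dy":0,"dz":0,"yaw":0,"grip":0},{"dx":0,"dy":0,"dz":0,"yaw":0,"grip":0}]' 30
python3 to.py .5650 -.0693 .120
```

```text
time_s: 34.7
tool_pos: [0.5894, -0.3429, 0.0259]
tcp_rot: [-0.337, 0.941, 0.0, -0.0]
wrist_force: [-0.4, -1.1, -1.3]
width: 1.0
grip_force: 0.0
time_s: 35.95
tool_pos: [0.5897, -0.3429, 0.0264]
tcp_rot: [0.76, -0.649, 0.0, -0.0]
wrist_force: [-0.9, -0.3, 1.1]
width: 0.385
grip_force: 29.9
[-274.1  -18.5  -93.6] xang -80.98 w 0.3845163711685385 [-0.9 -0.3  1.1] t 35.95
```

```bash
python3 -m crank '[{"dx":0,"dy":0,"dz":-48,"yaw":0,"grip":0},{"dx":0,"dy":0,"dz":-46,"yaw":0,"grip":0},{"dx":-54,"dy":-3,"dz":0,"yaw":0,"grip":0},{"dx":-55,"dy":-3,"dz":0,"yaw":0,"grip":0},{"dx":-55,"dy":-4,"dz":0,"yaw":0,"grip":0},{"dx":-55,"dy":-4,"dz":0,"yaw":0,"grip":0},{"dx":-55,"dy":-4,"dz":0,"yaw":0,"grip":0},{"dx":0,"dy":0,"dz":0,"yaw":0,"grip":0},{"dx":0,"dy":0,"dz":50,"yaw":0,"grip":0},{"dx":0,"dy":0,"dz":20,"yaw":0,"grip":0},{"dx":0,"dy":0,"dz":0,"yaw":0,"grip":0},{"dx":0,"dy":0,"dz":0,"yaw":0,"grip":0}]';python3 to.py .5650 -.0693 .0324
```

```text
time_s: 37.45
tool_pos: [0.5649, -0.07, 0.0517]
tcp_rot: [0.761, -0.649, 0.001, -0.0]
wrist_force: [-0.5, -0.2, -0.6]
width: 0.383
grip_force: 30.1
[-0.7 -0.2 19.3] xang -80.96 w 0.3831608718324594 [-0.5 -0.2 -0.6] t 37.45
```

```bash
python3 -m crank '[{"dx":-1,"dy":0,"dz":6,"yaw":0,"grip":0},{"dx":0,"dy":0,"dz":5,"yaw":0,"grip":0},{"dx":0,"dy":0,"dz":4,"yaw":0,"grip":0},{"dx":0,"dy":0,"dz":0,"yaw":0,"grip":0}]';python3 to.py .5650 -.0693 .0324
```

```text
time_s: 37.95
tool_pos: [0.5641, -0.0683, 0.035]
tcp_rot: [0.761, -0.649, -0.0, -0.0]
wrist_force: [1.2, 1.6, -1.6]
width: 0.38
grip_force: 29.9
[ 1.2 -0.7  2.6] xang -80.93 w 0.3800441660543321 [ 1.2  1.6 -1.6] t 37.95
```

```bash
python3 -m crank '[{"dx":1,"dy":-1,"dz":3,"yaw":0,"grip":0},{"dx":0,"dy":0,"dz":0,"yaw":0,"grip":0},{"dx":0,"dy":0,"dz":0,"yaw":0,"grip":0.6},{"dx":0,"dy":0,"dz":0,"yaw":0,"grip":0.6},{"dx":0,"dy":0,"dz":0,"yaw":0,"grip":0.6},{"dx":0,"dy":0,"dz":-50,"yaw":0,"grip":1},{"dx":0,"dy":0,"dz":-50,"yaw":0,"grip":1},{"dx":60,"dy":0,"dz":-50,"yaw":0,"grip":0},{"dx":60,"dy":0,"dz":-10,"yaw":0,"grip":0},{"dx":40,"dy":0,"dz":0,"yaw":0,"grip":0},{"dx":0,"dy":0,"dz":0,"yaw":0,"grip":0}]'
python3 - <<'E'
from h import *
a,b=eyes.camera("top"),eyes.camera("side")
cv2.imwrite("pics/top3.png",a[:,:,::-1]);cv2.imwrite("pics/side3.png",b[:,:,::-1])
o=np.hstack([cv2.resize(b[140:270,200:330,::-1],(400,400)),cv2.resize(a[150:240,200:315,::-1],(400,313)).repeat(1,0)[:400] if 0 else cv2.copyMakeBorder(cv2.resize(a[150:240,200:315,::-1],(400,313)),0,87,0,0,0)])
cv2.imwrite("pics/c3.png",o)
E
```

```text
time_s: 39.33
tool_pos: [0.588, -0.2182, 0.1815]
tcp_rot: [0.76, -0.65, -0.0, 0.001]
wrist_force: [-0.5, 0.6, -0.9]
width: 0.139
grip_force: 0.0
```

View pics/c3.png

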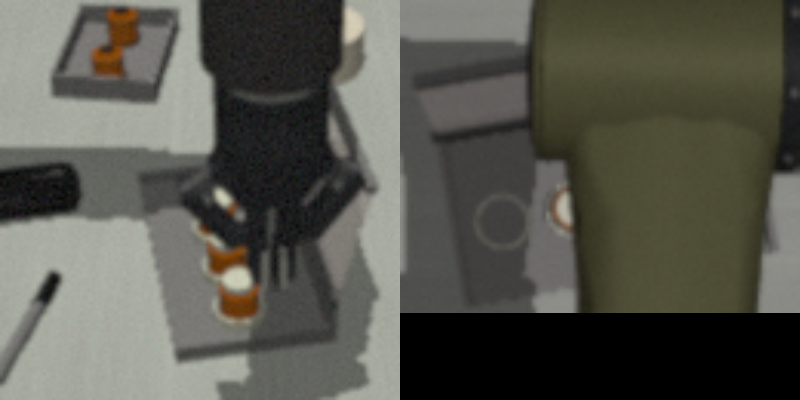

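View pics/top3.png

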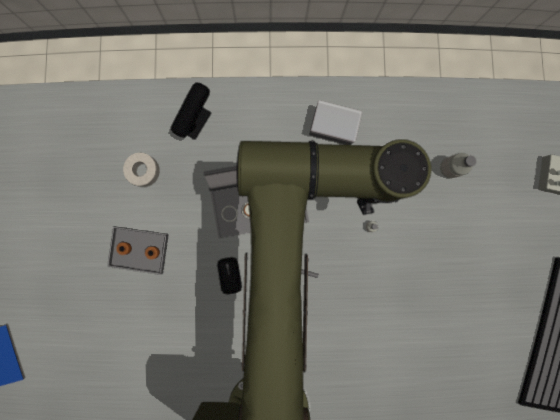

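Both spent vials stand in the discard tray and three capped vials are in nests 0–2, with nest 3 left empty. The bystanders are unmoved. Next the fingers go behind the cover.

```bash
python3 to.py .692 .036 .210
```

```text
[-232.5 -141.9  -28.3] xang -80.99 w 0.003745556578496331 [ 0.7 -0.1  0.4] t 39.425
```

```bash
python3 -m crank '[{"dx":0,"dy":0,"dz":-28,"yaw":0,"grip":0},{"dx":-30,"dy":-45,"dz":0,"yaw":0,"grip":0},{"dx":-40,"dy":-48,"dz":0,"yaw":0,"grip":0},{"dx":-40,"dy":-48,"dz":0,"yaw":0,"grip":0},{"dx":-40,"dy":0,"dz":0,"yaw":0,"grip":0},{"dx":-40,"dy":0,"dz":0,"yaw":0,"grip":0},{"dx":-42,"dy":0,"dz":0,"yaw":0,"grip":0},{"dx":0,"dy":0,"dz":0,"yaw":0,"grip":0}]';python3 to.py .692 .036 .121
python3 - <<'E'
from h import *
cv2.imwrite("pics/s4.png",cv2.resize(eyes.camera("side")[60:260,200:400,::-1],(500,500)))
E
```

```text
time_s: 40.42
tool_pos: [0.6904, 0.0399, 0.2105]
tcp_rot: [0.763, -0.647, -0.0, -0.0]
wrist_force: [0.3, -0.2, -0.3]
width: -0.001
grip_force: 0.0
[ 4.2 -0.9 89.5] xang -80.63 w -0.0005752794416290304 [ 0.3 -0.2 -0.3] t 40.425
```

View pics/s4.png

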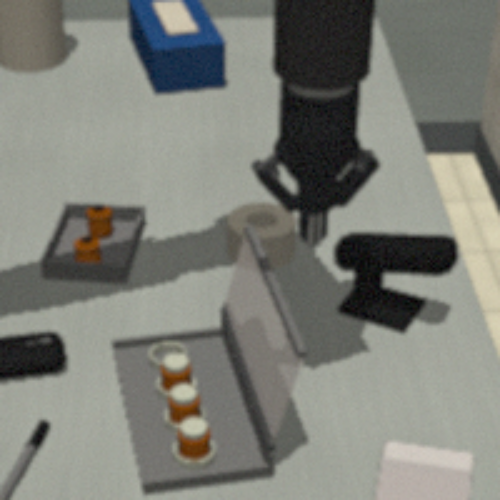

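```bash
cat > ang.py <<'E'
import sys;from fit import *
p=[.5568,.0145,.1608];v=list(map(float,sys.argv[1:5]))  # side px: far end, near end of bar
cv=[("side",v[:2],.12),("side",v[2:],-.12)]
g=lambda t:np.concatenate([proj(c,pl(p,[(.068-.12*np.cos(t[0]),y,.04+.12*np.sin(t[0]))]))[0]-o for c,o,y in cv])
for t0 in(.8,1.8):
    r=least_squares(g,[t0]);print("cover",np.degrees(r.x),np.round(r.fun,1))
E
python3 ang.py 300 152.8 321.2 200.8
```

```text
cover [104.52200265] [ 0.1 -2.8  0.2  0.1]
cover [104.52200215] [ 0.1 -2.8  0.2  0.1]
```

```bash
python3 -m crank '[{"dx":0,"dy":0,"dz":45,"yaw":0,"grip":0},{"dx":0,"dy":0,"dz":45,"yaw":0,"grip":0},{"dx":0,"dy":0,"dz":0,"yaw":0,"grip":0},{"dx":0,"dy":12,"dz":0,"yaw":0,"grip":0},{"dx":0,"dy":12,"dz":0,"yaw":0,"grip":0},{"dx":0,"dy":12,"dz":0,"yaw":0,"grip":0},{"dx":0,"dy":12,"dz":0,"yaw":0,"grip":0},{"dx":0,"dy":12,"dz":0,"yaw":0,"grip":0},{"dx":0,"dy":12,"dz":0,"yaw":0,"grip":0},{"dx":0,"dy":12,"dz":0,"yaw":0,"grip":0},{"dx":0,"dy":12,"dz":0,"yaw":0,"grip":0},{"dx":0,"dy":0,"dz":0,"yaw":0,"grip":0}]'
python3 - <<'E'
from h import *
cv2.imwrite("pics/s5.png",cv2.resize(eyes.camera("side")[100:260,210:370,::-1],(560,560)))
E
```

```text
time_s: 41.98
tool_pos: [0.5952, 0.0206, 0.1202]
tcp_rot: [0.761, -0.649, -0.0, 0.0]
wrist_force: [-0.5, 0.3, -0.4]
width: -0.001
grip_force: 0.0
```

View pics/s5.png

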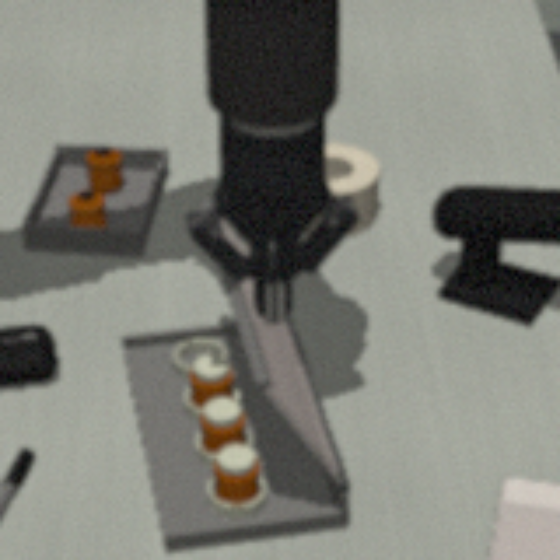

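```bash
python3 ang.py 278.6 180.9 285.7 209.1
python3 -c "
import numpy as np
from scipy.optimize import brentq
o=(.5952-.6239)*.987+(.0206-.0254)*.16;print(o)
for h in(.006,.01,.014):
  # corner (o-h, z=.0692) on top face: x sin t + z cos t = .0025 (x along tray from hinge)
  print(h,np.degrees(brentq(lambda t:(o-h)*np.sin(t)+.0692*np.cos(t)-.0025,.3,2)))"
```

```text
cover [58.19545988] [-11.4 -23.   -2.4   1.2]
cover [58.19620637] [-11.4 -23.   -2.4   1.2]
-0.02909490000000006
0.006 61.26166232533698
0.01 58.73298987943763
0.014 56.329711958315265
```

```bash
python3 -m crank '[{"dx":0,"dy":8,"dz":0,"yaw":0,"grip":0},{"dx":0,"dy":8,"dz":0,"yaw":0,"grip":0},{"dx":0,"dy":8,"dz":0,"yaw":0,"grip":0},{"dx":0,"dy":0,"dz":0,"yaw":0,"grip":0},{"dx":0,"dy":0,"dz":0,"yaw":0,"grip":0},{"dx":0,"dy":-15,"dz":-10,"yaw":0,"grip":0},{"dx":0,"dy":-20,"dz":-50,"yaw":0,"grip":0},{"dx":60,"dy":0,"dz":-20,"yaw":0,"grip":0},{"dx":60,"dy":0,"dz":0,"yaw":0,"grip":0},{"dx":60,"dy":0,"dz":0,"yaw":0,"grip":0},{"dx":60,"dy":0,"dz":0,"yaw":0,"grip":0},{"dx":60,"dy":0,"dz":0,"yaw":0,"grip":0}]'
python3 -m crank '[{"dx":60,"dy":0,"dz":0,"yaw":0,"grip":0},{"dx":60,"dy":0,"dz":0,"yaw":0,"grip":0},{"dx":0,"dy":0,"dz":0,"yaw":0,"grip":0}]'
python3 - <<'E'
from h import *
a,b=eyes.camera("top"),eyes.camera("side")
o=np.hstack([cv2.resize(b[150:260,220:330,::-1],(400,400)),cv2.resize(a[145:245,205:315,::-1],(400,364),interpolation=2)[:400].copy() if 0 else cv2.copyMakeBorder(cv2.resize(a[145:245,205:315,::-1],(400,364)),0,36,0,0,0)])
cv2.imwrite("pics/c6.png",o)
E
```

```text
time_s: 43.52
tool_pos: [0.6543, -0.275, 0.1995]
tcp_rot: [0.761, -0.649, -0.001, 0.0]
wrist_force: [1.0, 0.8, 0.4]
width: 0.002
grip_force: 0.0
time_s: 43.9
tool_pos: [0.6719, -0.3959, 0.1949]
tcp_rot: [0.759, -0.651, -0.003, 0.001]
wrist_force: [0.3, 1.2, -0.6]
width: -0.004
grip_force: 0.0
```

View pics/c6.png

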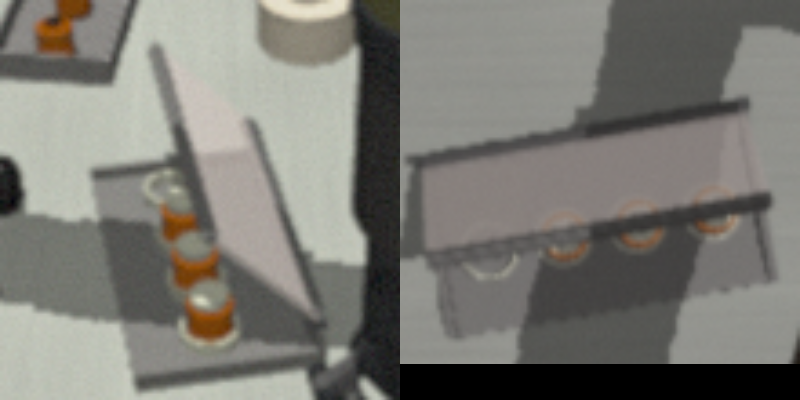

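```bash
cat >> ang.py <<'E'
if len(sys.argv)>5:
    w=list(map(float,sys.argv[5:9]));cv=[("top",w[:2],.12),("top",w[2:],-.12)];r=least_squares(g,[.8]);print("top",np.degrees(r.x),np.round(r.fun,1))
E
python3 ang.py 263.2 162.7 280.5 216 213.8 216 306.2 200.3
```

```text
cover [50.71540989] [-0.4 -1.5 -2.4 -2.1]
cover [50.71541157] [-0.4 -1.5 -2.4 -2.1]
top [48.45266867] [-1.9  0.7  1.  -0.2]
```

```bash
python3 to.py .605 .022 .195
```

```text
[-419.9    2.3    3.6] xang -81.01 w -0.0011314586054040118 [-0.4  0.1  0.6] t 44.0
```

```bash
python3 -m crank '[{"dx":-60,"dy":0,"dz":0,"yaw":0,"grip":0},{"dx":-60,"dy":0,"dz":0,"yaw":0,"grip":0},{"dx":-60,"dy":0,"dz":0,"yaw":0,"grip":0},{"dx":-60,"dy":1,"dz":0,"yaw":0,"grip":0},{"dx":-60,"dy":0,"dz":0,"yaw":0,"grip":0},{"dx":-60,"dy":1,"dz":0,"yaw":0,"grip":0},{"dx":-60,"dy":0,"dz":0,"yaw":0,"grip":0},{"dx":0,"dy":0,"dz":0,"yaw":0,"grip":0},{"dx":0,"dy":0,"dz":40,"yaw":0,"grip":0},{"dx":0,"dy":0,"dz":32,"yaw":0,"grip":0},{"dx":0,"dy":0,"dz":0,"yaw":0,"grip":0}]'; python3 to.py .5636 .0155 .1202
```

```text
time_s: 45.38
tool_pos: [0.6033, 0.0228, 0.1259]
tcp_rot: [0.761, -0.649, -0.001, 0.002]
wrist_force: [0.8, 0.5, 0.1]
width: 0.005
grip_force: 0.0
[ 0.9 40.3  5.9] xang -80.9 w 0.0048074713732250635 [0.8 0.5 0.1] t 45.375
```

```bash
python3 -m crank '[{"dx":0,"dy":10,"dz":6,"yaw":0,"grip":0},{"dx":0,"dy":8,"dz":0,"yaw":0,"grip":0},{"dx":0,"dy":8,"dz":0,"yaw":0,"grip":0},{"dx":0,"dy":7,"dz":0,"yaw":0,"grip":0},{"dx":0,"dy":7,"dz":0,"yaw":0,"grip":0},{"dx":0,"dy":0,"dz":0,"yaw":0,"grip":0},{"dx":0,"dy":0,"dz":0,"yaw":0,"grip":0}]'; python3 to.py .5636 .0155 .1202
python3 -m crank '[{"dx":0,"dy":-15,"dz":-10,"yaw":0,"grip":0},{"dx":0,"dy":-20,"dz":-50,"yaw":0,"grip":0},{"dx":60,"dy":0,"dz":-20,"yaw":0,"grip":0},{"dx":60,"dy":0,"dz":0,"yaw":0,"grip":0},{"dx":60,"dy":0,"dz":0,"yaw":0,"grip":0},{"dx":60,"dy":0,"dz":0,"yaw":0,"grip":0},{"dx":60,"dy":0,"dz":0,"yaw":0,"grip":0},{"dx":60,"dy":0,"dz":0,"yaw":0,"grip":0},{"dx":60,"dy":0,"dz":0,"yaw":0,"grip":0},{"dx":0,"dy":0,"dz":0,"yaw":0,"grip":0}]'
python3 - <<'E'
from h import *
a,b=eyes.camera("top"),eyes.camera("side")
o=np.hstack([cv2.resize(b[150:260,220:330,::-1],(400,400)),cv2.copyMakeBorder(cv2.resize(a[145:245,205:315,::-1],(400,364)),0,36,0,0,0)])
cv2.imwrite("pics/c7.png",o)
E
```

```text
time_s: 46.25
tool_pos: [0.5657, 0.0165, 0.1223]
tcp_rot: [0.761, -0.649, 0.0, -0.0]
wrist_force: [0.4, 0.1, 1.0]
width: 0.001
grip_force: 0.5
[0.7 2.2 2.1] xang -80.93 w 0.0010345156566815125 [0.4 0.1 1. ] t 46.25
time_s: 47.5
tool_pos: [0.665, -0.3963, 0.1966]
tcp_rot: [0.759, -0.651, -0.003, 0.001]
wrist_force: [-0.4, 1.2, -1.0]
width: 0.002
grip_force: 0.0
```

View pics/c7.png

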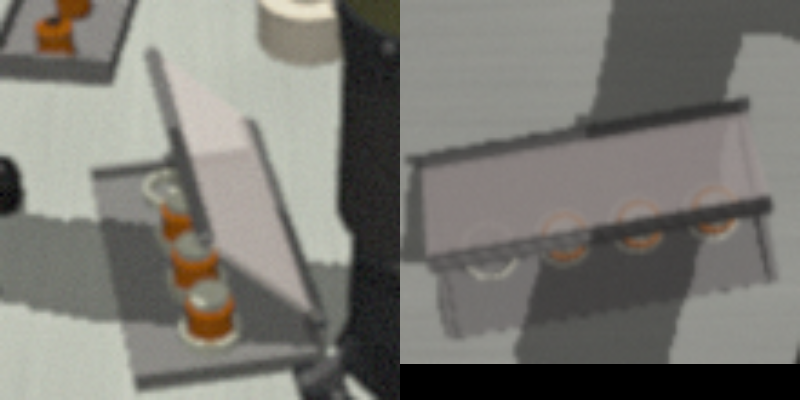

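```bash
python3 ang.py 262.2 164.3 278.3 217 213.8 217.2 306.2 201.4
python3 -c "
from h import *
for c in('top','side'):
    eyes.camera(c);print(c,marks(c,'cover_edge'),marks(c,'cover_hinge'))
from fit import pl
p=[.5568,.0145,.1608]
for d in(42,45,48,51):
    t=np.radians(d);X=pl(p,[(.068-.12*np.cos(t),y,.04+.12*np.sin(t)) for y in(.12,0,-.12)]);print(d,proj('top',X).round(1).tolist(),proj('side',X).round(1).tolist())
"; python3 to.py .603 .023 .195
```

```text
cover [47.90929378] [-0.9 -1.8 -2.  -1.6]
cover [47.90930339] [-0.9 -1.8 -2.  -1.6]
top [46.70249484] [-1.6  0.6  1.1 -0.2]
top [(0.62, array([257.9, 206.9]))] [(0.9, array([254.9, 180.8]))]
side [(0.94, array([269.7, 187.5]))] []
42 [[212.9, 220.5], [260.3, 212.3], [307.5, 204.0]] [[258.3, 165.5], [265.0, 190.1], [272.8, 218.6]]
45 [[212.5, 218.8], [260.0, 210.5], [307.4, 202.2]] [[259.8, 163.9], [266.6, 188.5], [274.5, 216.9]]
48 [[212.0, 216.9], [259.6, 208.6], [307.2, 200.3]] [[261.3, 162.5], [268.3, 186.9], [276.4, 215.3]]
51 [[211.5, 215.0], [259.3, 206.7], [307.0, 198.4]] [[262.9, 161.0], [270.0, 185.4], [278.3, 213.7]]
[-418.8   -3.     7.8] xang -80.85 w -0.001361015144301855 [-0.   0.7 -0.1] t 47.9
```

```bash
python3 -c "
from plant import manip
print(manip.close_job())"
```

```text
the job is handed in; nothing more can be done
None
```

The job is handed in: both spent vials are upright in the discard tray, the three fresh vials on the bench are standing in nests 0–2, and the cover rests at about 47° by camera estimate, good to a few degrees. It took about 48 s on the robot's clock.

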